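# Free the loaded thumb latch and open the loading-bay gate

## Task

Open the guard gate of the wafer loading bay: a sprung seal holds its latch bar tight against the catch, so press the gate in just enough to free the bar, lift the bar clear of the catch without dragging or ramming it against the catch's cheeks, then swing the gate wide open (70 degrees or more) and let go, with the bar lying back down on the gate. Do not disturb the wafer carrier, the bottle or the round jar.

Things in the scene. Friction and masses are not known exactly. Their poses are not given: they have to be found in the camera images.
- station: Loading bay fixed on the bench: white base plate, low clear walls in aluminium frames, open top, 340 mm wide, 131 mm high. Origin at bench level under the middle of the shut gate; x into the bay (square to the shut gate), y along the gate to its hinge, z up. The gate is 12 mm thick, from y = +135 mm (hinge) to -127 mm, its top edge 140 mm up.
- seal_pad: Sprung rubber seal pad, 18 x 22 mm, inside the bay behind the gate at station y = -100 mm, 74 mm up; origin on its face. Pushes the shut gate outwards (-x) with a steady 9 to 11 N; loses touch once the gate opens some 10 mm. Pressing the gate in by the thumb piece thus takes a steady 10 to 14 N once the bar is off the outer cheek, and steeply more when it meets the inner cheek.
- catch: Steel U catch fixed on the latch post, 36 x 18 x 37 mm, origin at its underside, 150 mm up, at station y = -155 mm, x = 0 give or take 1 mm; axes as station. Two cheeks 12 mm thick, 12 mm slot between; the bar in it has 2 mm play in x and starts against the outer (-x) cheek. Cheek tops 24 mm above the resting bar's underside. Over 5 N on it with the bar raised is dragging, over 25 N ramming.
- thumb (a point): Centre of the latch bar's thumb piece: steel block 12 mm across the bar (along x), 30 mm along it, 30 mm high, 178 mm above the bench, underside 23 mm above the gate's top edge, so fingers fit both sides. A hard or off-centre pinch shoves the gate: 20 N grips well. 200 mm from the gate's hinge line, 150 mm along the bar from its pivot, 8 mm above its axis. Axes as station when shut and down.
- bar_tip (a point): Point on the bar's centre line 250 mm from its pivot, at the free end just beyond the catch; bar 10 mm wide, 14 mm high, 0.28 kg.
- gate_hinge (a point): Point on the gate's vertical hinge line, 170 mm above the bench, at station x = 0, y = +135 mm. Its axes turn with the gate; -y points along the gate towards its free edge.
- gate (a joint): Gate angle in rad: 0 shut, grows as the free edge swings out of the bay towards the robot (clockwise from above), stop at 1.6. It stays where it is left.
- latch_bar (a joint): Angle of the latch bar in rad: 0 lying down (a stop), grows as its free end rises, up to 0.6; clear of the catch's cheeks above 0.11. It falls back by its weight. Its pivot is a level pin square to the gate, 170 mm above the bench, 50 mm from the hinge line towards the free edge.
- carrier: White wafer carrier with four dark discs, 100 x 130 x 107 mm, standing loose in the bay; leave alone. Origin at the centre of its underside.
- bottle: White bottle, 64 mm diameter, 160 mm tall, on the bench past the latch side; leave alone. Origin at the centre of its underside.
- wafer_jar: Flat round grey jar, 100 mm diameter, 45 mm tall, on the bench past the latch side; leave alone. Origin at the centre of its underside.

How it is judged:
On the way, in this order (a step that is already met when the one before it is completed fails the run):
1. the latch bar is lifted clear of the catch while the gate is still shut (value of joint latch_bar above 0.11 rad and value of joint gate below 0.06 rad), for 0.1 s.
2. the gate is swung wide open (value of joint gate above 1.2 rad), for 0.2 s.
At the end, for the whole second after the job is handed in: The gate stands still at 1.2 rad (about 70 degrees) or more, the latch bar lies down again (below 0.05 rad), and nothing holds them (value of joint gate above 1.2 rad and velocity of joint gate between -0.05 and 0.05 rad/s and value of joint latch_bar below 0.05 rad); the robot touches nothing.
It fails at once if the bar is dragged against the catch while it is being raised (more than 5 N on the catch with the bar up more than 0.03 rad) (value of joint latch_bar above 0.03 rad and contact force between catch and anything else above 5 N).
It fails at once if the catch is rammed (more than 25 N) (contact force between catch and anything else above 25 N).
It fails at once if the carrier, bottle or jar is pushed more than 15 mm (distance of any of carrier, bottle, wafer_jar from where it was at the start of the episode above 0.015 m).
It also fails if it takes over 64 s, if anything falls off the work surface, if the arm or the gripper's body presses on something with over 40 N, if the wrist force passes 120 N, or if a joint passes its speed limit or range.

## Robot

A 7-joint arm with a two-finger parallel gripper is mounted at the origin on the work surface. World frame = base frame: x ahead of the robot, y to its left, z up, the work surface at z = 0. Lengths are in m, angles in rad, forces in N, time in s.
With the tool pointing down it reaches from about 0.35 to 0.9 m from the base axis. Payload 8.1 kg.
Tool frame: the origin (TCP) lies where the fingers leave the gripper's body, on its centre line; the fingertips stand 66 mm ahead of it and the grasp point (between the pads) lies 47 mm ahead of it (arm.tip_reach is the distance from the TCP to the fingertips, in m); z points along the fingers, y is the direction in which the jaws open and shut (so a half turn about z gives the same grasp; the last joint's range is limited). The gripper opens to 92 mm and grips with 3 to 60 N. Pads are 19 mm wide; open, the fingers measure 130 mm over their backs; the gripper's body (75 mm by 190 mm) begins 47 mm behind the grasp point.
Start: joints at [-1.206, 0.434, 0.025, 1.573, -0.012, 1.134, -0.075], TCP at [0.282, 0.558, 0.292] pointing down, gripper open.
Joint ranges: [-2.62, 2.62], [-0.44, 2.09], [-1.27, 1.32], [0.08, 2.57], [-1.32, 4.46], [0.12, 2], [-2.74, 2.74]. Speed limits (rad/s): [2.22, 2.22, 3.01, 3.01, 3.14, 3.14, 3.14].

## Interface

Orientations are given as a rotation vector (axis times angle).
In Python, from cell import arm gives the robot as it stands.
- The arm moves only by the tool carry_out, never from a script. Its argument "plan" is a list of rows, each a list of 5 numbers: the shift along the world's x, y, z in cm, then the turn about the world's z in rad, then the finger opening in cm, from 0 to 9.18. In form: [[tx, ty, tz, spin, fingers], ...]. A call has 1 to 20 rows; each row is the pose to reach, as a shift and turn from the pose measured when the call began; what a row does not reach only later rows make up. A row lasts 1/10 s, in which the tool goes at most 50 mm and 8.59 degrees, less where a joint would pass 70% of its speed; a pose out of reach is approached as far as the arm can. A call with a gripper value outside its range is refused whole. The fingers move at their own pace and stop on an object; "squeeze" is the grip in N (left out, the last holds). Time passes only in rows, so rows that repeat a pose let the fingers close. It gives the time, the measured TCP pose, the force and the opening at its end, in the units of the state.
- arm.observe(): the state, without advancing time (a new reading comes with each control period).
- arm.get_image(name): name is "scene" or "top" or "wrist"; returns (picture, depth): 384x512x3 uint8, red, green, blue; 384x512 float32, m along the optical axis (not along the pixel's ray), 0 where there is no reading.
- arm.get_calibration(name): a dict with "intrinsics" (3x3 intrinsics, pixels), "rvec" (rotation vector, rad) and "tvec" (3), from world to camera coordinates, as OpenCV has them; the wrist camera has in their place "tool_from_camera" (4x4, takes a point from camera to tool coordinates, whose origin is the TCP and whose axes are the flange's). Camera axes: x right, y down, z forward; pixel columns grow to the right and rows downward; lengths in m; the calibration is good to about 2 mm. A picture is of the moment at which its call begins: read the wrist's pose just before it. get_calibration takes no time and is no camera call.
- arm.sign_off(): hands the job in, once; it reports no verdict.
The state is a dict: "clock": time; "joints": joint angles; "dq": joint speeds; "joint_efforts": joint torques, N m; "position": TCP position; "ee_rot": TCP orientation; "force": force on the tool from outside, world axes, zero at the start; "ft_torque": the same for the moment, N m; "width": opening from 0.0 (shut) to 1.0 (fully open).
Only numpy, scipy, OpenCV 4.12 (cv2) and the standard library are available. Lean on these libraries where they do the work, as an engineer would, in place of code of your own. Each camera call takes 0.05 s, during which the arm holds its last target. There are 200 camera calls.

## Working session

There is one attempt and no reset: what is moved stays moved. The work goes in short steps, Python scripts to look and compute and a tool call to move; the robot and the scene stay as the last step left them, time stands still between calls to the robot, and variables do not carry over. Pictures are saved under pics/ and viewed, about 8 in all and at most 12, crops included, and the job is handed in when it is done.

Besides the shell and the picture viewer there is one more tool, called as a command line: name --pt "numbers of a row" for each row, then --argument value for the rest. carry_out: Moves the arm, as the interface text tells. Its arguments: {"type":"object","properties":{"plan":{"type":"array"},"squeeze":{"type":"number"}},"required":["plan"]}

```bash
ls; mkdir -p pics; python3 - <<'E'
from cell import arm
import cv2,numpy as np
s=arm.observe();print({k:np.round(v,3) for k,v in s.items()})
for n in("scene","top"):
    im,d=arm.get_image(n);cv2.imwrite(f"pics/{n}0.png",im[:,:,::-1]);np.savez(f"pics/{n}0.npz",im=im,d=d)
    print(n,arm.get_calibration(n))
print(arm.get_calibration("wrist"))
E
python3 -c "
import cv2,numpy as np
cv2.imwrite('pics/both.png',np.vstack([cv2.imread('pics/top0.png')]))"
```

```text
pics
{'clock': np.float64(0.0), 'joints': array([-1.206,  0.435,  0.025,  1.574, -0.012,  1.134, -0.075]), 'dq': array([ 0.   ,  0.001, -0.002,  0.001, -0.002, -0.001,  0.   ]), 'joint_efforts': array([-1.0000e-03, -6.6785e+01,  9.8400e-01, -3.1445e+01, -6.1000e-02,
        4.3000e-02,  0.0000e+00]), 'position': array([0.282, 0.557, 0.291]), 'ee_rot': array([-7.280e-01, -3.056e+00,  2.000e-03]), 'force': array([ 0.394, -0.244, -0.683]), 'ft_torque': array([-0.05 , -0.007, -0.028]), 'width': np.float64(0.996)}
scene {'intrinsics': array([[361.30020688,   0.        , 259.36575419],
       [  0.        , 361.30020688, 188.97171565],
       [  0.        ,   0.        ,   1.        ]]), 'rvec': array([ 1.37000267,  2.0139214 , -1.01483846]), 'tvec': array([ 0.26527284, -0.21336202,  1.31892395])}
top {'intrinsics': array([[358.70027116,   0.        , 257.23625374],
       [  0.        , 358.70027116, 189.26641212],
       [  0.        ,   0.        ,   1.        ]]), 'rvec': array([ 2.11501649, -2.16509984,  0.22024446]), 'tvec': array([-0.06021337,  0.60021646,  0.82553887])}
{'intrinsics': array([[339.38772259,   0.        , 249.4654686 ],
       [  0.        , 339.38772259, 191.51501291],
       [  0.        ,   0.        ,   1.        ]]), 'tool_from_camera': array([[ 1.61861097e-04, -9.63092158e-01, -2.69171822e-01,
         7.17946854e-02],
       [ 9.99999504e-01,  4.20396959e-04, -9.02843383e-04,
        -4.02147969e-04],
       [ 9.82680397e-04, -2.69171542e-01,  9.63091748e-01,
        -9.27244086e-02],
       [ 0.00000000e+00,  0.00000000e+00,  0.00000000e+00,
         1.00000000e+00]])}
```

View pics/top0.png

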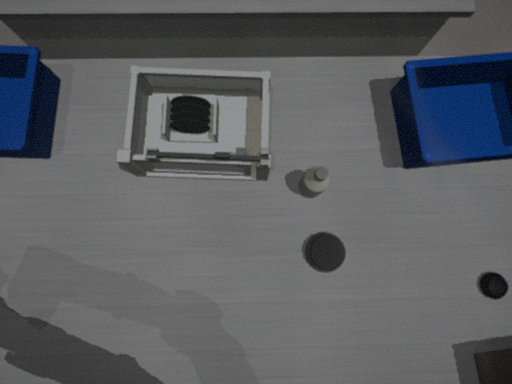

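View pics/scene0.png

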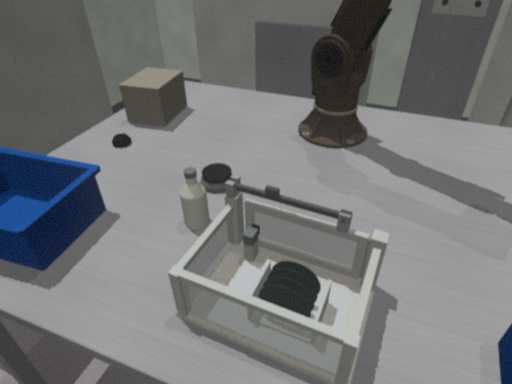

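The top view shows the bay at cols 120-270, rows 65-178. The bar runs along row ~155, with the thumb near (222,155) and the catch near (264,160); bottle and jar are at (315,180) and (325,252). The scene view shows the thumb at (272,192), the catch at (233,186) and the pivot at (345,217). Next I'll measure these using depth.

```bash
cat > h.py <<'E'
import numpy as np,cv2
from cell import arm
from scipy.spatial.transform import Rotation as R
def cloud(n,d):
    c=arm.get_calibration(n);K=c["intrinsics"]
    v,u=np.mgrid[:384,:512]
    p=np.dstack([(u-K[0,2])/K[0,0]*d,(v-K[1,2])/K[1,1]*d,d])
    return (p-c["tvec"])@R.from_rotvec(c["rvec"]).as_matrix()
def ray(n,u,v,z):
    c=arm.get_calibration(n);K=c["intrinsics"];M=R.from_rotvec(c["rvec"]).as_matrix()
    o=-M.T@c["tvec"];r=M.T@np.linalg.solve(K,[u,v,1]);return o+r*(z-o[2])/r[2]
E
python3 - <<'E'
from h import *
for n,(a,b,c,e) in dict(top=(110,290,55,195),scene=(170,400,165,390)).items():
    f=np.load(f"pics/{n}0.npz");P=cloud(n,f["d"])
    m=(f["d"]>0)&(P[...,2]>0.155)&(P[...,2]<.2); m[:c]=0;m[e:]=0;m[:,:a]=0;m[:,b:]=0
    q=P[m];print(n,len(q),q.min(0),q.max(0))
    if n=="top":
        xy=q[:,:2];mu=xy.mean(0);w=np.linalg.svd(xy-mu,full_matrices=False)[2][0];print(mu,w)
        for r in np.round(q[np.argsort(q[:,1])][::12],3):print(r,end=' ')
        print()
top=cv2.imread("pics/top0.png")[135:190,110:290];sc=cv2.imread("pics/scene0.png")[165:265,215:395]
top=cv2.resize(top,None,fx=4,fy=4,interpolation=2);sc=cv2.resize(sc,None,fx=4,fy=3.6,interpolation=2)
cv2.imwrite("pics/c1.png",np.clip(np.vstack([top,sc])*1.6,0,255).astype(np.uint8))
E
```

```text
top 960 [ 0.62642727 -0.09617709  0.15518094] [0.66966432 0.16417028 0.19710072]
[0.64983867 0.0273543 ] [-0.06366903 -0.99797107]
[ 0.651 -0.096  0.167] [ 0.635 -0.095  0.187] [ 0.659 -0.093  0.186] [ 0.63  -0.092  0.188] [ 0.655 -0.091  0.187] [ 0.628 -0.089  0.163] [ 0.637 -0.088  0.188] [ 0.661 -0.087  0.188] [ 0.633 -0.086  0.188] [ 0.642 -0.085  0.178] [ 0.649 -0.083  0.177] [ 0.628 -0.082  0.183] [ 0.628 -0.08   0.163] [ 0.631 -0.08   0.188] [ 0.638 -0.078  0.185] [ 0.649 -0.074  0.177] [ 0.64  -0.07   0.168] [ 0.649 -0.066  0.178] [ 0.649 -0.061  0.178] [ 0.65  -0.057  0.176] [ 0.649 -0.053  0.177] [ 0.648 -0.048  0.176] [ 0.643 -0.044  0.177] [ 0.644 -0.04   0.174] [ 0.643 -0.035  0.177] [ 0.646 -0.031  0.175] [ 0.643 -0.027  0.176] [ 0.644 -0.023  0.175] [ 0.643 -0.018  0.177] [ 0.644 -0.014  0.176] [ 0.644 -0.011  0.19 ] [ 0.644 -0.007  0.169] [ 0.65  -0.005  0.193] [ 0.65  -0.002  0.192] [0.644 0.001 0.169] [0.65  0.004 0.193] [0.645 0.006 0.19 ] [0.65  0.01  0.195] [0.648 0.012 0.193] [0.645 0.015 0.181] [0.648 0.02  0.178] [0.651 0.024 0.177] [0.653 0.028 0.177] [0.653 0.033 0.177] [0.653 0.037 0.176] [0.655 0.041 0.178] [0.649 0.045 0.176] [0.656 0.05  0.177] [0.649 0.056 0.178] [0.651 0.06  0.179] [0.654 0.064 0.178] [0.652 0.069 0.177] [0.65  0.073 0.177] [0.651 0.077 0.178] [0.654 0.081 0.179] [0.654 0.086 0.178] [0.651 0.09  0.165] [0.656 0.094 0.178] [0.654 0.098 0.177] [0.652 0.103 0.177] [0.662 0.107 0.176] [0.659 0.111 0.176] [0.661 0.116 0.177] [0.657 0.12  0.176] [0.66  0.124 0.176] [0.657 0.128 0.177] [0.654 0.133 0.166] [0.654 0.137 0.167] [0.669 0.141 0.16 ] [0.667 0.142 0.183] [0.648 0.144 0.173] [0.652 0.146 0.182] [0.662 0.147 0.177] [0.651 0.149 0.185] [0.657 0.151 0.177] [0.655 0.153 0.178] [0.67  0.155 0.181] [0.666 0.157 0.18 ] [0.662 0.16  0.178] [0.649 0.161 0.17 ] 
scene 1483 [ 0.599754   -0.2264512   0.15522633] [0.67319588 0.16411436 0.19366554]
```

View pics/c1.png

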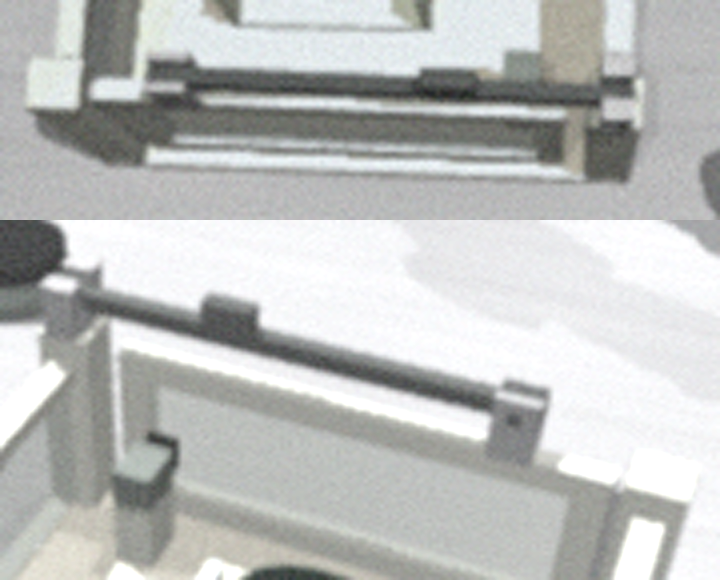

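Every height matches the description: bar top 0.177, thumb top 0.193, catch top 0.188. Next I'll fit the bar line and the thumb centre from both views.

```bash
python3 - <<'E'
from h import *
f=np.load("pics/top0.npz");P=cloud("top",f["d"]);g=f["im"].mean(2)
# dark bar/thumb pixels by edges: per column, half-level crossings of darkness around bar
def cols(n,z,u0,u1,vlo,vhi,thr=None):
    pass
im=f["im"].astype(int)
for u in range(146,270,4):
    print(u,im[146:166,u].mean(1).astype(int))
m=(P[...,2]>.186)&(P[...,2]<.2)&(P[...,1]<.03)&(P[...,1]>-.03)&(P[...,0]>.6)&(P[...,0]<.7)
v,u=np.nonzero(m);print("thumb top px",u.min(),u.max(),v.min(),v.max(),P[m].mean(0),P[m].min(0),P[m].max(0))
m=(P[...,2]>.185)&(P[...,2]<.195)&(P[...,1]<-.06)&(P[...,1]>-.12)&(P[...,0]>.6)&(P[...,0]<.7)
v,u=np.nonzero(m);print("catch top px",u.min(),u.max(),v.min(),v.max(),P[m].mean(0),P[m].min(0),P[m].max(0))
f=np.load("pics/scene0.npz");P=cloud("scene",f["d"])
for a,lo,hi in(("thumb",-.03,.03),("catch",-.12,-.06)):
    m=(P[...,2]>.184)&(P[...,2]<.2)&(P[...,1]<hi)&(P[...,1]>lo)&(P[...,0]>.6)&(P[...,0]<.7)
    v,u=np.nonzero(m);print("scene",a,u.min(),u.max(),v.min(),v.max(),P[m].mean(0),P[m].min(0),P[m].max(0))
E
```

```text
146 [143 139 130 123 114 116 110  96  92 108 117 105  83  80  67  58  55  59
  61  61]
150 [141 136 123 109  69  51  60  59  65  93 120 110  65  42  42  46  53  55
  54  59]
154 [145 139 126 109  77  56  56  60  64  88 118 113  71  42  41  44  57  64
  68  64]
158 [143 141 135 112  81  67  59  58  63  52  37  45  57  60  52  45  47  65
  68  63]
162 [142 147 145 146 144 129  77  52  58  57  39  52  86 113 125  85  62  68
  63  72]
166 [143 146 146 146 142 129  87  61  58  53  35  60  98 115 127  82  59  68
  69  68]
170 [145 143 144 148 145 133  89  58  58  57  46  49  81 116 130 100  67  59
  69  69]
174 [144 146 144 145 142 134  94  59  56  54  52  47  78 111 137 113  72  55
  68  67]
178 [144 146 147 144 147 137 110  73  60  56  57  47  66 111 136 116  73  60
  66  73]
182 [147 148 145 145 148 142 118  73  56  62  51  40  67 113 142 129  75  58
  63  70]
186 [145 150 149 142 148 143 129  81  62  56  52  35  67 112 146 132  85  61
  65  72]
190 [146 145 147 143 147 146 133  82  63  52  54  45  57 108 147 135  84  57
  69  71]
194 [143 147 149 140 147 145 131  91  62  54  60  46  52
[... 1454 characters left out ...]
0 116  63  52  54  59  75 101 123 129 130 129
 118  66]
266 [150 140 128 126 122 129 124 113  62  42  52  57  60  92 122 125 124 129
 112  63]
thumb top px 215 228 152 158 [0.64912439 0.00271943 0.19240665] [ 0.64269747 -0.01084328  0.18676512] [0.6556439  0.01685562 0.19710072]
catch top px 260 268 148 165 [ 0.64457517 -0.08701725  0.18696316] [ 0.62642727 -0.09545079  0.18502189] [ 0.66389804 -0.07750835  0.19041798]
scene thumb 265 279 185 193 [0.65266975 0.00357315 0.19019503] [ 0.64440168 -0.01172918  0.18418982] [0.65790106 0.01722078 0.19366554]
scene catch 225 240 174 184 [ 0.64705372 -0.08724799  0.18605369] [ 0.6267305  -0.09744982  0.1841947 ] [ 0.66383104 -0.07699625  0.18781612]
```

```bash
python3 - <<'E'
from h import *
f=np.load("pics/top0.npz");g=f["im"].astype(float).mean(2)
pts=[]
for u in list(range(164,213))+list(range(232,236)):
    c=g[148:158,u]; k=np.nonzero((c[:-1]>100)&(c[1:]<=100))[0][0]
    v=148+k+(c[k]-100)/(c[k]-c[k+1]); pts.append(ray("top",u,v,.177)[:2])
pts=np.array(pts);b=np.polyfit(pts[:,1],pts[:,0],1);print("far edge x=",b,np.std(pts[:,0]-np.polyval(b,pts[:,1])),"x at thumb centre",np.polyval(b,.003)-.005)
psi=np.arctan2(-b[0],1.);print("station x yaw",psi)
T=R.from_rotvec(arm.observe()["ee_rot"]).as_matrix();print(T.round(3));a=np.arctan2(T[1,1],T[0,1]);print("spin",psi-a)
for r in((215,152),(228.5,152),(215,158),(228.5,158)):print(ray("top",*r,.193))
E
```

```text
far edge x= [0.05332038 0.65532132] 0.0005098253609565416 x at thumb centre 0.6504812770853369
station x yaw -0.05326993184995293
[[-0.893  0.451 -0.   ]
 [ 0.451  0.893 -0.001]
 [-0.    -0.001 -1.   ]]
spin -1.156143025017946
[0.65486534 0.01624609 0.193     ]
[ 0.65434495 -0.01196875  0.193     ]
[0.6418936  0.01630779 0.193     ]
[ 0.64136234 -0.0118206   0.193     ]
```

carry_out --pt "2.8 -4.2 1.5 -0.09 5" --pt "5.6 -8.4 1.5 -0.18 5" --pt "8.4 -12.6 1.5 -0.27 5" --pt "11.2 -16.8 1.5 -0.36 5" --pt "14 -21 1.5 -0.45 5" --pt "16.8 -25.2 1.5 -0.54 5" --pt "19.6 -29.4 1.5 -0.63 5" --pt "22.4 -33.6 1.5 -0.72 5" --pt "25.2 -37.8 1.5 -0.81 5" --pt "28 -42 1.5 -0.9 5" --pt "30.8 -46.2 1.5 -0.99 5" --pt "33.6 -50.4 1.5 -1.08 5" --pt "35.2 -53 1.5 -1.13 5" --pt "36.7 -55.4 1.5 -1.156 5" --pt "36.7 -55.4 1.5 -1.156 5" --pt "36.7 -55.4 1.5 -1.156 5" --pt "36.7 -55.4 1.5 -1.156 5" --pt "36.7 -55.4 1.5 -1.156 5" --squeeze 15

```text
clock: 1.9
position: [0.6483, 0.0051, 0.3064]
ee_rot: [-2.276, -2.163, 0.001]
force: [-0.3, -0.3, -0.4]
width: 0.547
```

```bash
cat > w.py <<'E'
from h import *
import sys
n=sys.argv[1]
s=arm.observe();im,d=arm.get_image("wrist");c=arm.get_calibration("wrist")
cv2.imwrite(f"pics/{n}.png",np.clip(im[:,:,::-1]*1.5,0,255).astype(np.uint8));np.savez(f"pics/{n}.npz",im=im,d=d,p=s["position"],r=s["ee_rot"])
T=R.from_rotvec(s["ee_rot"]).as_matrix()
print("pos",s["position"].round(4),"jaw yaw",np.arctan2(T[1,1],T[0,1]),"tilt",T[:,2].round(4),"w",s["width"],"q",s["joints"].round(2),"F",s["force"].round(2))
K=c["intrinsics"];v,u=np.mgrid[:384,:512]
p=np.dstack([(u-K[0,2])/K[0,0]*d,(v-K[1,2])/K[1,1]*d,d])
t=p@c["tool_from_camera"][:3,:3].T+c["tool_from_camera"][:3,3]
W=t@T.T+s["position"]
m=(d>0)&(W[...,2]>.185)&(W[...,2]<.2)&(abs(W[...,1]-.003)<.04)&(abs(W[...,0]-.65)<.03)
if m.any():
    vv,uu=np.nonzero(m);q=W[m];print("thumb px",uu.min(),uu.max(),vv.min(),vv.max(),"world",q.min(0),q.max(0),"tool y",t[m][:,1].min(),t[m][:,1].max(),"tool x",t[m][:,0].min(),t[m][:,0].max())
E
python3 w.py w1
```

```text
pos [0.6483 0.0051 0.3064] jaw yaw -0.050792374007029045 tilt [-1.9e-03  7.0e-04 -1.0e+00] w 0.5465085776186459 q [-0.39  0.49  0.47  1.52 -0.23  1.2   0.06] F [-0.3  -0.26 -0.44]
thumb px 243 260 190 236 world [ 0.64331091 -0.01203474  0.18506219] [0.65577123 0.01771997 0.19516061] tool y -0.003961585719298753 0.007269946387133999 tool x -0.01690664886119933 0.012778208722071041
```

View pics/w1.png

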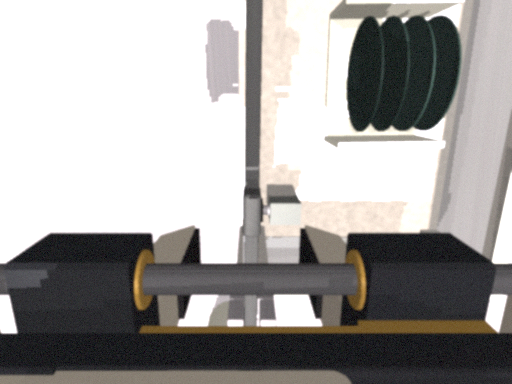

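The wrist view shows the thumb at about (252,210) between the fingers (inner faces at cols ~198 and ~302, middle ~250), with the bar vertical near col 252. That puts the thumb about 1.4 mm inward of the tool centre. I'll lower partway and measure again.

carry_out --pt "0.1 -0.2 -1 0 5" --pt "0.13 -0.2 -2.5 0 5" --pt "0.13 -0.2 -3.6 0 5" --pt "0.13 -0.2 -3.6 0 5" --pt "0.13 -0.2 -3.6 0 5" --pt "0.13 -0.2 -3.6 0 5"

```text
clock: 2.55
position: [0.65, 0.0029, 0.2711]
ee_rot: [-2.277, -2.163, 0.0]
force: [0.2, 0.7, -0.2]
width: 0.544
```

```bash
python3 w.py w2; python3 - <<'E'
from h import *
f=np.load("pics/w2.npz");g=f["im"].astype(float).mean(2);d=f["d"]
for v in list(range(20,260,16)):print(v,g[v,228:276:2].astype(int),d[v,240:264:6].round(3))
E
```

```text
pos [0.65   0.0029 0.2711] jaw yaw -0.05095308033727355 tilt [-7.e-04  6.e-04 -1.e+00] w 0.5436601431762215 q [-0.38  0.51  0.46  1.56 -0.24  1.12  0.08] F [ 0.16  0.66 -0.21]
thumb px 238 259 204 258 world [ 0.64314596 -0.01182968  0.18513307] [0.65602586 0.0178666  0.19519539] tool y -0.006095453457206876 0.005599941145204439 tool x -0.01491369506477698 0.014835602321768684
20 [207 207 207 215 236 239 221  78  59  63  64  66  63  68  66  64 107 153
 154 158 157 162 163 161] [0.322 0.169 0.168 0.17 ]
36 [173 187 187 156 175 178 155  65  64  62  62  60  66  68  62  61 109 154
 156 157 161 162 161 161] [0.323 0.173 0.172 0.171]
52 [126 127 126 131 170 183 139  63  64  64  66  66  66  65  65  64 125 161
 160 160 162 163 162 159] [0.328 0.174 0.174 0.173]
68 [124 126 125 133 177 188 146  64  60  62  61  63  66  65  62  67 141 158
 163 168 169 163 163 161] [0.333 0.176 0.175 0.175]
84 [125 123 122 130 170 178 138  62  63  60  64  60  65  66  66  69 141 157
 154 160 161 162 166 163] [0.335 0.18  0.179 0.178]
100 [125 122 125 130 166 180 141  65  61  65  64  64  67  62  63  75 142 159
 159
[... 504 characters left out ...]
157
 158 156 156 155 156 166] [0.226 0.189 0.19  0.356]
180 [186 185 188 186 221 238 174  66  60  63  64  61  60  63  68 132 154 152
 155 152 154 155 156 153] [0.194 0.191 0.194 0.361]
196 [189 186 186 190 215 236 166  59  53  55  55  56  56  58  68 133 147 146
 147 110  84  84  89  87] [0.196 0.195 0.195 0.365]
212 [187 186 187 188 201 125  46  49  53  51  55  52  48  52  51  44  32 106
 150 115  63  64  73  71] [0.181 0.182 0.181 0.181]
228 [189 191 187 184 188 113  51  48  53  52  53  55  54  51  49  41  32 104
 149 153 126 130 157 159] [0.183 0.183 0.182 0.183]
244 [191 187 187 185 125  68  79 102 103 107 103  99  97  88  77  64  81  89
 118 154 155 159 159 157] [0.186 0.185 0.185 0.187]
```

View pics/w2.png

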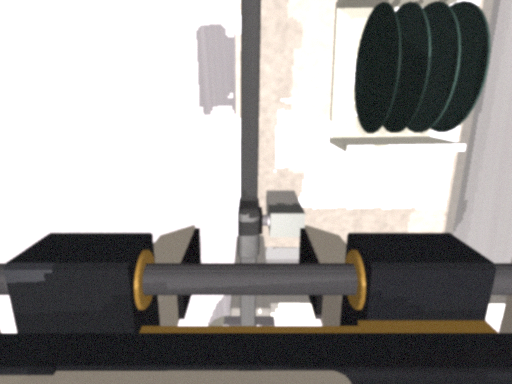

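Here the thumb is at cols 238-259, rows 204-258, centred within about 0.3 mm and midway between the fingers. I'll descend and close in stages, watching the force.

carry_out --pt "-0.03 0 -1.5 -0.005 5" --pt "-0.03 0 -3 -0.005 5" --pt "-0.03 0 -4 -0.005 5" --pt "-0.03 0 -4.5 -0.005 5" --pt "-0.03 0 -4.5 -0.005 5" --pt "-0.03 0 -4.5 -0.005 4" --pt "-0.03 0 -4.5 -0.005 3" --pt "-0.03 0 -4.5 -0.005 2" --pt "-0.03 0 -4.5 -0.005 1.6" --pt "-0.03 0 -4.5 -0.005 1.6" --pt "-0.03 0 -4.5 -0.005 1.6" --pt "-0.03 0 -4.5 -0.005 1.6" --squeeze 6

```text
clock: 3.8
position: [0.6497, 0.0029, 0.2263]
ee_rot: [-2.282, -2.158, -0.0]
force: [0.2, 0.2, -1.2]
width: 0.177
```

Opening is about 1.6 cm around the 1.2 cm thumb. Now I'll close gently.

carry_out --pt "0 0 0 0 1.4" --pt "0 0 0 0 1.3" --pt "0 0 0 0 1.2" --pt "0 0 0 0 1.1" --pt "0 0 0 0 1.0" --pt "0 0 0 0 0.8" --pt "0 0 0 0 0.8" --squeeze 6

```text
clock: 4.5
position: [0.6494, 0.0029, 0.2262]
ee_rot: [-2.282, -2.157, 0.0]
force: [-2.8, 0.5, 2.1]
width: 0.127
```

Gripped: 11.7 mm against a 12 mm thumb. Raise the grip to 20 N.

carry_out --pt "0 0 0 0 0" --pt "0 0 0 0 0" --pt "0 0 0 0 0" --pt "0 0 0 0 0" --pt "0 0 0 0 0" --squeeze 20

```text
clock: 5.0
position: [0.6494, 0.0029, 0.2263]
ee_rot: [-2.282, -2.157, 0.0]
force: [-1.7, 0.4, 1.6]
width: 0.131
```

carry_out --pt "0.03 0 0 0 0" --pt "0.03 0 0 0 0" --pt "0.03 0 0 0 0"

```text
clock: 5.3
position: [0.6495, 0.0029, 0.2262]
ee_rot: [-2.282, -2.157, 0.001]
force: [-5.1, 1.3, 3.0]
width: 0.129
```

carry_out --pt "0.03 0 0 0 0" --pt "0.03 0 0 0 0" --pt "0.03 0 0 0 0"

```text
clock: 5.6
position: [0.6495, 0.0029, 0.2262]
ee_rot: [-2.281, -2.157, 0.002]
force: [-5.8, 0.3, 3.9]
width: 0.128
```

carry_out --pt "0.03 0 0 0 0" --pt "0.06 0 0 0 0" --pt "0.06 0 0 0 0" --pt "0.06 0 0 0 0"

```text
clock: 6.0
position: [0.6496, 0.0029, 0.2262]
ee_rot: [-2.281, -2.156, 0.003]
force: [-6.0, 1.4, 4.3]
width: 0.127
```

carry_out --pt "0.04 0 0 0 0" --pt "0.08 0 0 0 0" --pt "0.08 0 0 0 0" --pt "0.08 0 0 0 0"

```text
clock: 6.4
position: [0.6497, 0.0029, 0.2261]
ee_rot: [-2.28, -2.155, 0.004]
force: [-8.0, 1.0, 5.9]
width: 0.129
```

carry_out --pt "0.05 0 0.02 0 0" --pt "0.1 0 0.03 0 0" --pt "0.1 0 0.03 0 0" --pt "0.1 0 0.03 0 0"

```text
clock: 6.8
position: [0.6498, 0.0029, 0.2262]
ee_rot: [-2.279, -2.154, 0.006]
force: [-7.5, 0.5, 2.7]
width: 0.128
```

carry_out --pt "0.06 0 0.02 0 0" --pt "0.12 0 0.03 0 0" --pt "0.12 0 0.03 0 0" --pt "0.12 0 0.03 0 0"

```text
clock: 7.2
position: [0.6499, 0.0028, 0.2261]
ee_rot: [-2.277, -2.153, 0.009]
force: [-7.8, -0.1, 4.3]
width: 0.129
```

carry_out --pt "0.06 0 0.02 0 0" --pt "0.12 0 0.03 0 0" --pt "0.12 0 0.03 0 0" --pt "0.12 0 0.03 0 0" --pt "0.12 0 0.03 0 0" --pt "0.12 0 0.03 0 0" --pt "0.12 0 0.03 0 0" --pt "0.12 0 0.03 0 0" --pt "0.12 0 0.03 0 0" --pt "0.12 0 0.03 0 0"

```text
clock: 8.2
position: [0.65, 0.0028, 0.2261]
ee_rot: [-2.276, -2.152, 0.012]
force: [-8.9, 0.3, 5.1]
width: 0.13
```

```bash
python3 w.py w3; python3 -c "
from cell import arm
s=arm.observe();print(s['force'],s['ft_torque'],s['joint_efforts'],s['position'])"
```

```text
pos [0.65   0.0028 0.2261] jaw yaw -0.0561720057809687 tilt [-0.012   0.0018 -0.9999] w 0.13012119246958193 q [-0.37  0.56  0.44  1.6  -0.27  1.05  0.09] F [-8.88  0.34  5.07]
thumb px 221 278 236 306 world [ 0.63840532 -0.01258324  0.18503536] [0.66251092 0.01804108 0.19996176] tool y -0.011767033948301222 0.012404061246366466 tool x -0.015557485123805392 0.015139647437986292
[-9.69664448  0.37989601  4.11323377] [-0.05727101  1.36207516 -0.06459789] [  0.23454943 -67.86388636   8.64716381 -31.92537189  -0.23632661
  -2.50593737   0.06987215] [0.65001495 0.00283647 0.22613076]
```

The grasp point hasn't moved yet. At ~9 N the tool only tilts (0.012 rad), so the bar is still on the outer cheek. I'll press a little more.

carry_out --pt "0.08 0 0.02 0 0" --pt "0.12 0 0.03 0 0" --pt "0.16 0 0.03 0 0" --pt "0.16 0 0.03 0 0" --pt "0.16 0 0.03 0 0" --pt "0.16 0 0.03 0 0"

```text
clock: 8.85
position: [0.6503, 0.0028, 0.2261]
ee_rot: [-2.274, -2.15, 0.015]
force: [-10.0, 1.1, 4.6]
width: 0.131
```

carry_out --pt "0.08 0 0.02 0 0" --pt "0.16 0 0.03 0 0" --pt "0.2 0 0.03 0 0" --pt "0.2 0 0.03 0 0" --pt "0.2 0 0.03 0 0" --pt "0.2 0 0.03 0 0"

```text
clock: 9.45
position: [0.6508, 0.0028, 0.2261]
ee_rot: [-2.272, -2.148, 0.018]
force: [-10.9, 0.3, 5.0]
width: 0.131
```

```bash
cat > s.py <<'E'
from h import *
s=arm.observe();T=R.from_rotvec(s["ee_rot"]).as_matrix()
print(s["clock"],"F",s["force"].round(2),"M",s["ft_torque"].round(2),"tcp",s["position"].round(4),"grasp",(s["position"]+.047*T[:,2]).round(4),"tilt",T[:2,2].round(4),"yaw",np.arctan2(T[1,1],T[0,1]).round(3),"w",s["width"]*91.8)
E
python3 s.py
```

```text
9.45 F [-10.87   0.29   5.03] M [ 0.02  1.83 -0.02] tcp [0.6508 0.0028 0.2261] grasp [0.6499 0.0029 0.1791] tilt [-0.0184  0.0023] yaw -0.056 w 12.002118573441994
```

carry_out --pt "0.08 0 0.02 0 0" --pt "0.16 0 0.04 0 0" --pt "0.2 0 0.05 0 0" --pt "0.2 0 0.05 0 0" --pt "0.2 0 0.05 0 0" --pt "0.2 0 0.05 0 0"

```text
clock: 10.05
position: [0.6512, 0.0028, 0.2261]
ee_rot: [-2.27, -2.147, 0.023]
force: [-10.4, 0.0, 4.6]
width: 0.135
```

```bash
python3 s.py
```

```text
10.05 F [-10.4    0.02   4.56] M [-0.04  1.85 -0.01] tcp [0.6512 0.0028 0.2261] grasp [0.6501 0.0029 0.1791] tilt [-0.0222  0.0024] yaw -0.056 w 12.423002885545177
```

The force has levelled off at about 10.5 N while the grasp moved in 0.7 mm, which matches a free bar near mid-slot. I'll start a small lift, below 0.03 rad, while holding the press.

carry_out --pt "0.1 0 0.05 0 0" --pt "0.18 0 0.1 0 0" --pt "0.2 0 0.15 0 0" --pt "0.2 0 0.2 0 0" --pt "0.2 0.01 0.25 0 0" --pt "0.2 0.02 0.3 0 0" --pt "0.2 0.02 0.3 0 0" --pt "0.2 0.02 0.3 0 0"

```text
clock: 10.85
position: [0.6509, 0.0029, 0.2272]
ee_rot: [-2.268, -2.144, 0.03]
force: [-10.7, 0.5, -4.8]
width: 0.135
```

```bash
python3 s.py
```

```text
10.85 F [-10.66   0.49  -4.78] M [-0.25  1.56 -0.07] tcp [0.6509 0.0029 0.2272] grasp [0.6496 0.003  0.1803] tilt [-0.0282  0.0022] yaw -0.056 w 12.40828589127826
```

carry_out --pt "0.12 0 0.08 0 0" --pt "0.2 0 0.1 0 0" --pt "0.26 0 0.1 0 0" --pt "0.26 0 0.1 0 0" --pt "0.26 0 0.1 0 0" --pt "0.26 0 0.1 0 0"

```text
clock: 11.45
position: [0.6512, 0.0028, 0.2266]
ee_rot: [-2.265, -2.141, 0.036]
force: [-10.4, 0.4, -3.1]
width: 0.137
```

```bash
python3 s.py
```

```text
11.45 F [-10.45   0.36  -3.11] M [-0.08  1.55 -0.07] tcp [0.6512 0.0028 0.2266] grasp [0.6496 0.0029 0.1796] tilt [-0.0339  0.0021] yaw -0.056 w 12.614991512228187
```

The tip isn't advancing; the tool tilts instead (0.034 rad, building up each call). The bar is still essentially down, so I'll pull gently outward to take the tilt out. After that I'll press in and lift in one motion.

carry_out --pt "-0.05 0 -0.05 0 0" --pt "-0.1 0 -0.05 0 0" --pt "-0.1 0 -0.05 0 0" --pt "-0.1 0 -0.05 0 0" --pt "-0.1 0 -0.05 0 0"

```text
clock: 11.95
position: [0.6509, 0.0028, 0.2261]
ee_rot: [-2.266, -2.142, 0.035]
force: [3.0, -0.7, -4.2]
width: 0.134
```

```bash
python3 s.py
```

```text
11.95 F [ 2.98 -0.72 -4.22] M [-0.13 -1.25  0.01] tcp [0.6509 0.0028 0.2261] grasp [0.6494 0.0029 0.1792] tilt [-0.0324  0.0019] yaw -0.056 w 12.31600064940434
```

carry_out --pt "-0.05 0 0 0 0" --pt "-0.1 0 0 0 0" --pt "-0.1 0 0 0 0" --pt "-0.1 0 0 0 0" --pt "-0.1 0 0 0 0"

```text
clock: 12.45
position: [0.6508, 0.0028, 0.2261]
ee_rot: [-2.267, -2.143, 0.033]
force: [5.8, -0.0, -5.5]
width: 0.132
```

```bash
python3 s.py
```

```text
12.45 F [ 5.83 -0.04 -5.47] M [-0.12 -1.94 -0.1 ] tcp [0.6508 0.0028 0.2261] grasp [0.6493 0.0029 0.1792] tilt [-0.0304  0.0016] yaw -0.056 w 12.117536662659264
```

carry_out --pt "-0.1 0 0.02 0 0" --pt "-0.13 0 0.03 0 0" --pt "-0.13 0 0.03 0 0"

```text
clock: 12.75
position: [0.6507, 0.0029, 0.2262]
ee_rot: [-2.268, -2.145, 0.03]
force: [8.1, 0.1, -10.3]
width: 0.13
```

carry_out --pt "-0.1 0 0 0 0" --pt "-0.13 0 0 0 0" --pt "-0.13 0 0 0 0"

```text
clock: 13.05
position: [0.6505, 0.0029, 0.2262]
ee_rot: [-2.27, -2.146, 0.028]
force: [7.5, -0.7, -7.8]
width: 0.132
```

carry_out --pt "-0.1 0 0 0 0" --pt "-0.13 0 0 0 0" --pt "-0.13 0 0 0 0"

```text
clock: 13.35
position: [0.6504, 0.0029, 0.2262]
ee_rot: [-2.271, -2.148, 0.025]
force: [7.6, -0.7, -7.3]
width: 0.136
```

carry_out --pt "-0.1 0 0 0 0" --pt "-0.13 0 0 0 0" --pt "-0.13 0 0 0 0"

```text
clock: 13.65
position: [0.6503, 0.003, 0.2262]
ee_rot: [-2.272, -2.149, 0.022]
force: [8.7, 0.2, -7.7]
width: 0.135
```

```bash
python3 s.py
```

```text
13.65 F [ 8.67  0.2  -7.69] M [-0.11 -2.1  -0.05] tcp [0.6503 0.003  0.2262] grasp [0.6493 0.003  0.1792] tilt [-0.0197  0.0001] yaw -0.056 w 12.350885487893233
```

carry_out --pt "-0.1 0 -0.02 0 0" --pt "-0.13 0 -0.03 0 0" --pt "-0.13 0 -0.03 0 0"

```text
clock: 13.95
position: [0.6501, 0.003, 0.2261]
ee_rot: [-2.274, -2.151, 0.019]
force: [7.0, 0.1, -6.2]
width: 0.134
```

carry_out --pt "-0.1 0 -0.02 0 0" --pt "-0.13 0 -0.03 0 0" --pt "-0.13 0 -0.03 0 0"

```text
clock: 14.25
position: [0.65, 0.0029, 0.2261]
ee_rot: [-2.275, -2.153, 0.016]
force: [7.1, -0.6, -5.8]
width: 0.133
```

carry_out --pt "-0.1 0 -0.02 0 0" --pt "-0.13 0 -0.02 0 0" --pt "-0.13 0 -0.02 0 0"

```text
clock: 14.55
position: [0.6499, 0.003, 0.2262]
ee_rot: [-2.277, -2.154, 0.014]
force: [7.9, -0.4, -5.5]
width: 0.132
```

carry_out --pt "-0.1 0 -0.02 0 0" --pt "-0.13 0 -0.02 0 0" --pt "-0.13 0 -0.02 0 0"

```text
clock: 14.85
position: [0.6497, 0.003, 0.2262]
ee_rot: [-2.278, -2.156, 0.011]
force: [7.3, -1.2, -5.8]
width: 0.13
```

carry_out --pt "-0.1 0 -0.02 0 0" --pt "-0.13 0 -0.02 0 0" --pt "-0.13 0 -0.02 0 0"

```text
clock: 15.15
position: [0.6496, 0.003, 0.2262]
ee_rot: [-2.28, -2.157, 0.008]
force: [6.9, -0.6, -6.4]
width: 0.131
```

carry_out --pt "-0.1 0 -0.02 0 0" --pt "-0.13 0 -0.02 0 0" --pt "-0.13 0 -0.02 0 0"

```text
clock: 15.45
position: [0.6495, 0.003, 0.2261]
ee_rot: [-2.281, -2.158, 0.005]
force: [8.0, 0.5, -6.5]
width: 0.13
```

```bash
python3 s.py
```

```text
15.45 F [ 8.01  0.51 -6.47] M [-0.11 -1.75 -0.15] tcp [0.6495 0.003  0.2261] grasp [0.6493 0.0029 0.1791] tilt [-0.0031 -0.0014] yaw -0.055 w 11.979710689201202
```

carry_out --pt "-0.1 0 -0.03 0 0" --pt "-0.13 0 -0.04 0 0" --pt "-0.13 0 -0.04 0 0"

```text
clock: 15.75
position: [0.6493, 0.003, 0.2261]
ee_rot: [2.281, 2.158, -0.002]
force: [8.0, 0.7, -3.6]
width: 0.127
```

carry_out --pt "-0.1 0 -0.03 0 0" --pt "-0.13 0 -0.04 0 0" --pt "-0.13 0 -0.04 0 0"

```text
clock: 16.05
position: [0.6492, 0.003, 0.2261]
ee_rot: [2.28, 2.157, 0.001]
force: [8.6, 0.1, -3.9]
width: 0.132
```

carry_out --pt "0.05 0 0 0 0" --pt "0.1 0 0 0 0" --pt "0.15 0 0 0 0" --pt "0.2 0 0 0 0" --pt "0.25 0 0 0 0" --pt "0.28 0 0 0 0" --pt "0.28 0 0 0 0" --pt "0.28 0 0 0 0"

```text
clock: 16.85
position: [0.6498, 0.0029, 0.226]
ee_rot: [-2.282, -2.158, 0.004]
force: [-10.3, 0.2, 7.1]
width: 0.131
```

```bash
python3 s.py
```

```text
16.85 F [-10.27   0.19   7.1 ] M [-0.    2.06 -0.07] tcp [0.6498 0.0029 0.226 ] grasp [0.6497 0.0029 0.179 ] tilt [-0.0025 -0.0012] yaw -0.056 w 12.01891720615973
```

carry_out --pt "0.12 0 0.03 0 0" --pt "0.2 0 0.06 0 0" --pt "0.25 0 0.08 0 0" --pt "0.25 0 0.08 0 0" --pt "0.25 0 0.08 0 0" --pt "0.25 0 0.08 0 0"

```text
clock: 17.45
position: [0.6499, 0.0029, 0.2261]
ee_rot: [-2.279, -2.155, 0.01]
force: [-10.2, 0.6, 2.4]
width: 0.134
```

```bash
python3 s.py
```

```text
17.45 F [-10.24   0.59   2.41] M [-0.05  1.84 -0.09] tcp [0.6499 0.0029 0.2261] grasp [0.6496 0.0029 0.1791] tilt [-0.008  -0.0007] yaw -0.056 w 12.25970753283861
```

carry_out --pt "0.15 0 0.03 0 0" --pt "0.25 0 0.05 0 0" --pt "0.34 0 0.06 0 0" --pt "0.34 0 0.06 0 0" --pt "0.34 0 0.06 0 0" --pt "0.34 0 0.06 0 0"

```text
clock: 18.05
position: [0.651, 0.0028, 0.2261]
ee_rot: [-2.276, -2.152, 0.016]
force: [-11.0, 0.1, 4.2]
width: 0.133
```

```bash
python3 s.py
```

```text
18.05 F [-10.98   0.14   4.18] M [0.02 1.9  0.06] tcp [0.651  0.0028 0.2261] grasp [0.6504 0.0028 0.1791] tilt [-0.0135 -0.0004] yaw -0.056 w 12.197115349323038
```

The grasp moved in 0.8 mm while the force stayed at ~11 N, so the bar is free between the cheeks. Now I'll hold the press and lift in one go.

carry_out --pt "0.22 0 0.08 0 0" --pt "0.25 0 0.16 0 0" --pt "0.26 0 0.26 0 0" --pt "0.26 0.01 0.4 0 0" --pt "0.26 0.02 0.56 0 0" --pt "0.27 0.03 0.72 0 0" --pt "0.27 0.05 0.9 0 0" --pt "0.27 0.07 1.08 0 0" --pt "0.27 0.1 1.26 0 0" --pt "0.27 0.13 1.46 0 0" --pt "0.28 0.16 1.66 0 0" --pt "0.28 0.2 1.88 0 0" --pt "0.28 0.24 2.1 0 0" --pt "0.28 0.28 2.3 0 0" --pt "0.28 0.32 2.5 0 0" --pt "0.28 0.35 2.65 0 0" --pt "0.28 0.35 2.65 0 0" --pt "0.28 0.35 2.65 0 0"

```text
clock: 19.85
position: [0.6507, 0.0066, 0.2506]
ee_rot: [-2.272, -2.148, 0.024]
force: [-10.3, 0.3, -4.8]
width: 0.129
```

```bash
python3 s.py; python3 - <<'E'
from h import *
im,d=arm.get_image("scene");cv2.imwrite("pics/s2.png",cv2.resize(np.clip(im[140:280,200:400,::-1]*1.6,0,255).astype(np.uint8),None,fx=3.5,fy=3.5,interpolation=2))
E
```

```text
19.85 F [-10.34   0.29  -4.82] M [-0.2   1.65 -0.15] tcp [0.6507 0.0066 0.2506] grasp [0.6497 0.0066 0.2036] tilt [-0.0214 -0.0001] yaw -0.056 w 11.808374832603183
```

View pics/s2.png

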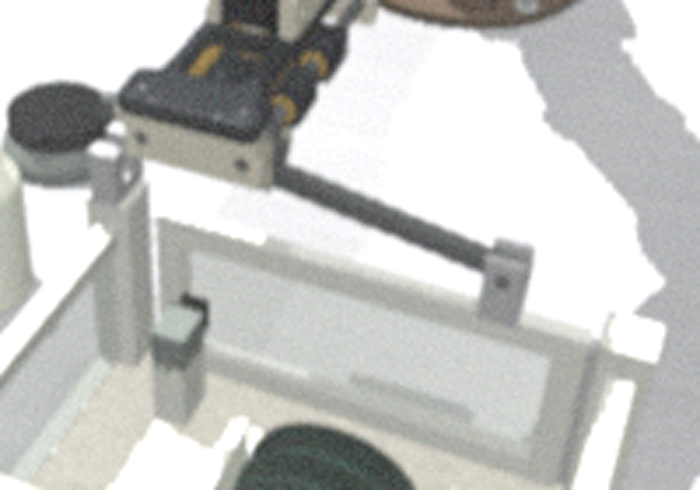

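The scene shows the bar raised: it slopes up from the pivot near (490,255), and the catch slot at (110,170) is empty. The 24.5 mm lift gives about 0.165 rad. Next I'll work out the swing arc.

```bash
cat > arc.py <<'E'
import sys;from h import *
psi=-.056;X=np.array([np.cos(psi),np.sin(psi)]);Y=np.array([-X[1],X[0]]);H=np.array([.6497,.0029])+.2*Y
s=arm.observe();T=R.from_rotvec(s["ee_rot"]).as_matrix();g=(s["position"]+.047*T[:,2])[:2]
v=g-H;r=np.hypot(*v);t0=np.arctan2(-v@X,-v@Y);yaw=np.arctan2(T[1,1],T[0,1])-psi;print("H",H,"r",r,"theta",t0,"yaw",yaw)
for t in map(float,sys.argv[1:]):
    dt=t-t0;c,q=np.cos(dt),np.sin(dt);M=np.array([[c,q],[-q,c]])
    d=H+M@(s["position"][:2]-H)-s["position"][:2];print(t,(d*100).round(2),round(-t-yaw,3))
E
python3 arc.py .01 .03 .06 .1 .15 .21 .28 .35 .42 .49 .56 .63 .7
```

```text
H [0.66089415 0.20258648] r 0.19634545112434812 theta 0.0006686396371174522 yaw -1.026449090317516e-05
0.01 [-0.18  0.01] -0.01
0.03 [-0.57  0.04] -0.03
0.06 [-1.16  0.09] -0.06
0.1 [-1.94  0.2 ] -0.1
0.15 [-2.91  0.37] -0.15
0.21 [-4.05  0.64] -0.21
0.28 [-5.37  1.04] -0.28
0.35 [-6.65  1.53] -0.35
0.42 [-7.89  2.11] -0.42
0.49 [-9.1   2.78] -0.49
0.56 [-10.25   3.52] -0.56
0.63 [-11.34   4.35] -0.63
0.7 [-12.38   5.25] -0.7
```

carry_out --pt "0.2 0 0.2 0 0" --pt "0 0.01 0.3 -0.01 0" --pt "-0.57 0.04 0.3 -0.03 0" --pt "-1.16 0.09 0.3 -0.06 0" --pt "-1.94 0.2 0.3 -0.1 0" --pt "-2.91 0.37 0.3 -0.15 0" --pt "-4.05 0.64 0.3 -0.21 0" --pt "-5.37 1.04 0.3 -0.28 0" --pt "-6.65 1.53 0.3 -0.35 0" --pt "-7.89 2.11 0.3 -0.42 0" --pt "-9.1 2.78 0.3 -0.49 0" --pt "-10.25 3.52 0.3 -0.56 0" --pt "-11.34 4.35 0.3 -0.63 0" --pt "-12.38 5.25 0.3 -0.7 0" --pt "-12.38 5.25 0.3 -0.7 0" --pt "-12.38 5.25 0.3 -0.7 0"

```text
clock: 21.5
position: [0.5277, 0.0597, 0.2541]
ee_rot: [-2.866, -1.24, 0.011]
force: [4.3, 4.1, -6.2]
width: 0.132
```

```bash
python3 s.py; python3 arc.py .75 .81 .87 .93 .99 1.05 1.11 1.17 1.23 1.28 1.33 1.37 1.4 
```

```text
21.5 F [ 4.34  4.11 -6.22] M [ 0.18 -1.   -0.18] tcp [0.5277 0.0597 0.2541] grasp [0.5271 0.0604 0.2071] tilt [-0.0138  0.0143] yaw -0.754 w 12.129880161628675
H [0.66089415 0.20258648] r 0.19525778807825153 theta 0.6990599935881605 yaw -0.6983952041186642
0.75 [-0.71  0.7 ] -0.052
0.81 [-1.5   1.56] -0.112
0.87 [-2.24  2.47] -0.172
0.93 [-2.92  3.43] -0.232
0.99 [-3.54  4.42] -0.292
1.05 [-4.1   5.45] -0.352
1.11 [-4.6   6.51] -0.412
1.17 [-5.03  7.6 ] -0.472
1.23 [-5.4   8.71] -0.532
1.28 [-5.66  9.65] -0.582
1.33 [-5.86 10.61] -0.632
1.37 [-6.   11.38] -0.672
1.4 [-6.07 11.96] -0.702
```

Still holding at θ ≈ 0.70 with small forces. I'll continue to 1.4.

carry_out --pt "-0.71 0.7 0 -0.052 0" --pt "-1.5 1.56 0 -0.112 0" --pt "-2.24 2.47 0 -0.172 0" --pt "-2.92 3.43 0 -0.232 0" --pt "-3.54 4.42 0 -0.292 0" --pt "-4.1 5.45 0 -0.352 0" --pt "-4.6 6.51 0 -0.412 0" --pt "-5.03 7.6 0 -0.472 0" --pt "-5.4 8.71 0 -0.532 0" --pt "-5.66 9.65 0 -0.582 0" --pt "-5.86 10.61 0 -0.632 0" --pt "-6 11.38 0 -0.672 0" --pt "-6.07 11.96 0 -0.702 0" --pt "-6.07 11.96 0 -0.702 0" --pt "-6.07 11.96 0 -0.702 0" --pt "-6.07 11.96 0 -0.702 0"

```text
clock: 23.1
position: [0.4672, 0.1785, 0.2542]
ee_rot: [-3.117, -0.179, -0.0]
force: [1.4, -0.1, -4.2]
width: 0.132
```

```bash
python3 s.py; python3 arc.py 1.4
```

```text
23.1 F [ 1.43 -0.09 -4.2 ] M [-0.66 -0.03  0.  ] tcp [0.4672 0.1785 0.2542] grasp [0.4672 0.1795 0.2072] tilt [-0.0011  0.0196] yaw -1.456 w 12.145316350047516
H [0.66089415 0.20258648] r 0.19507530153866282 theta 1.3959842660079727 yaw -1.400274097841467
1.4 [-0.01  0.08] 0.0
```

Gate is at about 1.40 rad. Now I'll lower the bar along its arc and release slowly.

carry_out --pt "-0.1 -0.01 -0.3 0 0" --pt "-0.18 -0.02 -0.6 0 0" --pt "-0.25 -0.03 -0.9 0 0" --pt "-0.31 -0.04 -1.2 0 0" --pt "-0.36 -0.04 -1.5 0 0" --pt "-0.4 -0.05 -1.8 0 0" --pt "-0.43 -0.05 -2.1 0 0" --pt "-0.46 -0.06 -2.4 0 0" --pt "-0.48 -0.06 -2.7 0 0" --pt "-0.48 -0.06 -2.8 0 0" --pt "-0.48 -0.06 -2.8 0 0" --pt "-0.48 -0.06 -2.8 0 0"

```text
clock: 24.3
position: [0.4625, 0.178, 0.2264]
ee_rot: [-3.117, -0.179, -0.0]
force: [1.4, 0.8, 3.5]
width: 0.133
```

```bash
python3 s.py; python3 arc.py 1.4
```

```text
24.3 F [1.41 0.81 3.45] M [-0.28 -0.43  0.13] tcp [0.4625 0.178  0.2264] grasp [0.4625 0.1789 0.1794] tilt [-0.001   0.0199] yaw -1.456 w 12.211723849549347
H [0.66089415 0.20258648] r 0.19979651109113086 theta 1.3962116035176901 yaw -1.4002961603768673
1.4 [-0.01  0.08] 0.0
```

carry_out --pt "0 0 0 0 1.6" --pt "0 0 0 0 2.2" --pt "0 0 0 0 3" --pt "0 0 0 0 4" --pt "0 0 0 0 5" --pt "0 0 0 0 5" --pt "0 0 0 0 5" --pt "0 0 2 0 5" --pt "0 0 5 0 5" --pt "0 0 9 0 5" --pt "0 0 13 0 5" --pt "0 0 16 0 5" --pt "0 0 16 0 5" --pt "0 0 16 0 5" --pt "0 0 16 0 5"

```text
clock: 25.8
position: [0.462, 0.178, 0.3854]
ee_rot: [-3.117, -0.179, 0.002]
force: [0.0, -0.7, 0.1]
width: 0.542
```

```bash
python3 s.py; python3 - <<'E'
from h import *
im,d=arm.get_image("scene");cv2.imwrite("pics/s3.png",im[:,:,::-1]);P=cloud("scene",d)
# bar top points along the radial line from hinge
H=np.array([.6609,.2026])
q=P[(d>0)&(P[...,2]>.168)&(P[...,2]<.2)&(P[...,0]<.62)&(P[...,0]>.38)&(P[...,1]>.1)&(P[...,1]<.26)]
for lo in np.arange(.06,.31,.03):
    r=np.hypot(*(q[:,:2]-H).T);k=q[(r>lo)&(r<lo+.03)]
    if len(k):print(round(lo,2),len(k),k.mean(0).round(3),"zmax",k[:,2].max().round(4))
im0=np.load("pics/scene0.npz")["im"]
im,d=arm.get_image("top");cv2.imwrite("pics/t3.png",im[:,:,::-1])
E
```

```text
25.8 F [ 0.03 -0.66  0.07] M [-0.08  0.15 -0.04] tcp [0.462  0.178  0.3854] grasp [0.4619 0.1789 0.3384] tilt [-0.0024  0.0193] yaw -1.456 w 49.780835730386364
0.06 56 [0.588 0.193 0.177] zmax 0.182
0.09 49 [0.557 0.189 0.176] zmax 0.1787
0.12 41 [0.528 0.185 0.176] zmax 0.1775
0.15 38 [0.498 0.182 0.176] zmax 0.1784
0.18 79 [0.472 0.178 0.186] zmax 0.1936
0.21 9 [0.44  0.173 0.18 ] zmax 0.192
0.24 29 [0.408 0.171 0.176] zmax 0.1777
0.27 15 [0.387 0.168 0.176] zmax 0.1778
```

View pics/s3.png

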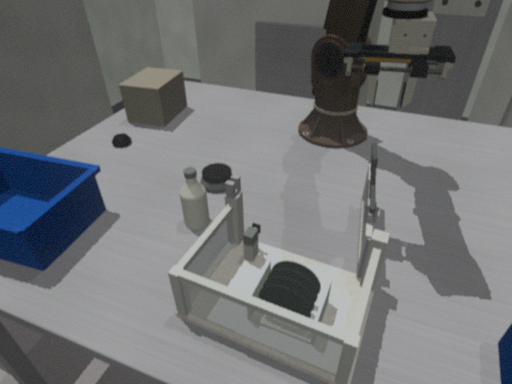

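View pics/t3.png

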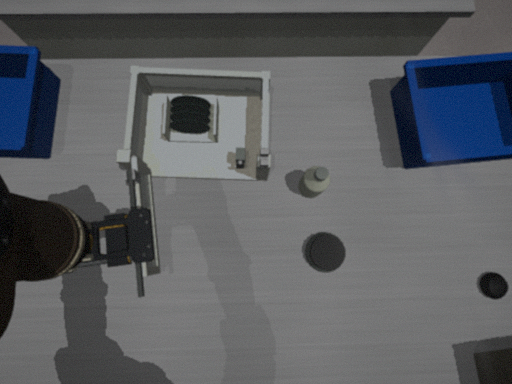

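The gate stands at about 1.39 rad. The bar top is level at z = 0.176 along its whole length, so it is lying down. The gripper is clear, and the carrier (190,115), bottle (315,180) and jar (325,252) appear where they started. Handing in.

```bash
python3 -c "
from cell import arm
print(arm.sign_off())"
```

```text
the job is handed in; nothing more can be done
None
```

I opened the gate to about 1.39 rad (80 degrees), let go, and handed the job in at about 26 s. The interface gave no verdict.

**How it went:** I pinched the thumb piece at 20 N and pressed the gate in until the force held steady at about 11 N while the grasp moved in. I then lifted the bar about 24.5 mm (about 0.165 rad), swung the gate open along its arc, lowered the bar, released and backed off upwards.

**Last checks:**
- **Gate and bar:** the fitted bar line gives about 1.39 rad. The bar's top is level at 0.176 m along its whole length, so it is lying down.
- **Robot:** the gripper is well above the thumb piece, with about zero tool force.
- **Carrier, bottle and jar:** they look to be at the same pixels as at the start. I compared these by eye in the top view, not by measurement.

**What didn't go cleanly:**
- **First press attempts:** these mostly tilted the tool (up to 0.034 rad), and I raised the bar about 1 mm before it was clearly free. I lowered it, took the tilt out with a gentle outward pull of about 8 N, and pressed again.
- **Catch force:** I could not measure the force on the catch directly. That the lift stayed under the 5 N drag limit is inferred from the steady 10–11 N sideways force readings before and after it. The grasp also drifted back about 0.7 mm towards the outer cheek by the end of the lift.

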